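Refit the timer's push-on knob and set it

ROBOT

A 6-joint arm with a two-finger parallel gripper is mounted at the origin on a cart in front of the work surface, level with it; the furniture and walls round the work are solid. World frame = base frame: x ahead of the robot, y to its left, z up, the work surface at z = 0. Lengths are in mm, angles in rad, forces in N, time in s.
With the tool pointing down it reaches from about 350 to 875 mm from the base axis. Payload 4.2 kg.
Tool frame: the origin (TCP) lies at the very end of the fingers, on their centre line; the grasp point (between the pads) lies 19 mm behind it; z points along the fingers, y is the direction in which the jaws open and shut (so a half turn about z gives the same grasp; the last joint's range is limited). The gripper opens to 85 mm and grips with 20 to 120 N. Pads are 22 mm wide; open, the fingers measure 114 mm over their backs; the gripper's body (76 mm by 85 mm) begins 54 mm behind the grasp point. The pads swing forward as they close: fully open they stand 13 mm farther back than shut.
Start: joints at [-1.032, 0.385, 0.008, 0, -1.194, -0.259], TCP at [172.618, -600.668, 192.712] pointing down, gripper open.
Joint ranges: [-3.14, 3.14], [-1.21, 2.06], [-1.07, 1.41], [-3.16, 2.05], [-2.99, -0.16], [-3.1, 3.1]. Speed limits (rad/s): [2.79, 2.79, 3.14, 3.14, 3.14, 3.14].

INTERFACE

Orientations are given as a unit quaternion [x, y, z, w].
In Python, from bench import arm, optics, job gives the robot as it stands.
- The arm moves only by the tool send_rows, never from a script. Its argument "steps" is a list that holds one entry, the list of rows, each a list of 5 numbers: the shift along the tool's x, y, z in cm, then the turn about the tool's z in rad, then the opening, from 0 (shut) to 1 (fully open). A call has 1 to 10 rows; each row shifts and turns the pose as measured when the row begins, along the tool's axes as they then stand; what a row does not reach is not made up. A row lasts 1/12 s, in which the tool goes at most 41.7 mm and 7.16 degrees, less where a joint would pass 70% of its speed; a pose out of reach is approached as far as the arm can. A call with a gripper value outside its range is refused whole. The fingers move at their own pace and stop on an object; the grip force is fixed at half the most. Time passes only in rows, so rows that do not move let the fingers close. It gives the time, the measured TCP pose, the force and the opening at its end, in the units of the state.
- arm.read_state(): the state, without advancing time (a new reading comes with each control period).
- optics.get_image(name): name is "scene" or "top" or "wrist"; returns (picture, depth): 400x640x3 uint8, blue, green, red; 400x640 float32, mm along the optical axis (not along the pixel's ray), 0 where there is no reading.
- optics.get_calibration(name): a dict with "K" (3x3 intrinsics, pixels), "rvec" (rotation vector, rad) and "tvec" (3), from world to camera coordinates, as OpenCV has them; the wrist camera has in their place "hand_eye" (4x4, takes a point from camera to tool coordinates, whose origin is the TCP and whose axes are the flange's). Camera axes: x right, y down, z forward; pixel columns grow to the right and rows downward; lengths in mm; the calibration is good to about 2 mm. A picture is of the moment at which its call begins: read the wrist's pose just before it. get_calibration takes no time and is no camera call.
- job.job_done(): hands the job in, once; it reports no verdict.
The state is a dict: "clock": time; "joints": joint angles; "joint_vel": joint speeds; "joint_efforts": joint torques, N m; "position": TCP position; "ee_rot": TCP orientation; "contact_force": force on the tool from outside, world axes, zero at the start; "wrist_torque": the same for the moment, N m; "gripper_width": finger opening in mm.
Only numpy, scipy, OpenCV 4.12 (cv2) and the standard library are available. Lean on these libraries where they do the work, as an engineer would, in place of code of your own. Each camera call takes 0.05 s, during which the arm holds its last target. There are 200 camera calls.

TASK

The countertop timer's knob was pulled off for cleaning and lies among the things on the worktop: push it onto the timer's keyed D-shaft, turning it slowly under light pressure until it drops fully home, then turn it clockwise until its pointer is at the long mark on the timer's front, and let go. Keep pressing down lightly while you turn, so that the light timer neither slides nor spins on the worktop, and do not disturb the other things.

Things in the scene. Friction and masses are not known exactly. Their poses are not given: they have to be found in the camera images.
- timer: Loose white square timer, 100x100 mm, 46 mm high, 0.25 kg, on four small rubber feet. Origin: centre of its underside; z up; its front faces its own -x. On top an aluminium dial, 90 mm across, with 12 tick marks, the one towards -x longer and wider (the long mark). Unless pressed down (8 to 13 N is ample) the timer spins along when its stiff shaft is turned.
- timer_axis (a point): Point on the shaft's axis at the dial's surface, 46 mm over the worktop; the fitted knob's underside rests here. The D-shaped shaft, 16 mm in diameter, stands 14 mm up from it (chamfered 2 mm at its top, 60 mm over the worktop). It turns about the vertical with 0.09 N m and stays where it is left; stops 0.8 rad clockwise and 2.4 rad counterclockwise of the long mark.
- timer_shaft_top (a point): Centre of the shaft's top. The shaft's flat, 3.5 mm from its axis, looks the way the fitted knob's pointer points. Its angle is not reported (this point's axes are the timer's): at the start the flat looks 0.6 to 1.5 rad counterclockwise, from above, of the long mark. The shaft does not turn while the knob only slides on its top under light pressure (under 10 N).
- timer_mark (a point): Middle of the long mark on the dial, 34.5 mm from the axis towards the timer's -x.
- timer_corner (a point): Point at the timer's front left corner (its -x, +y), 24 mm up, on the timer; shows whether it slid or spun.
- knob_mid (a point): Centre, half-way up (17 mm), of the timer's knob: black, round, finely ribbed, 42 mm in diameter, 34 mm high plus a white pointer ridge 4 mm high on its flat top, 45 g, loose, standing upright on the worktop, bore down. z up; the ridge runs from the centre to the rim along its own -x. It can be gripped across its diameter at any angle; leave its lowest 8 mm free. Home, this point is 63 mm up.
- knob_bore (a point): Centre of the knob's underside and of its D-shaped bore, 18 mm in diameter (1 mm wider than the shaft all round), 17 mm deep, its flat on the pointer's side 4.4 mm from the axis. It goes over the shaft only with the pointer looking the way of the shaft's flat, within 0.15 to 0.3 rad; otherwise it rests on the shaft's top, 60 mm up. Home, it is on the dial, 46 mm up.
- knob_pointer (a point): Outer end of the pointer ridge, on the rim of the knob's top, 20.5 mm from its axis.
- lid_knob: Bystander: black mushroom-shaped pot-lid knob, 52 mm across, 36 mm high, no pointer. Origin: centre of its underside.
- garlic: Bystander: garlic bulb, 60x57x58 mm. Origin: centre of its underside.
- lemon: Bystander: lemon, 78 mm long (along its x), 55 mm wide, 56 mm high. Origin: centre of its underside.
- jar_a: Bystander: small glass spice jar with white lid, 52 mm across, 62 mm high. Origin: centre of its underside.
- jar_b: Bystander: another such spice jar, 53 mm across, 62 mm high. Origin: centre of its underside.
- mug_dotted: Bystander: white mug with dark dots, 82x114 mm with its handle, 91 mm high, behind the timer. Origin: centre of its underside.
- flat_tin: Bystander: flat round tin, 86 mm across, 40 mm high, behind the timer. Origin: centre of its underside.
Mind the look-alikes: they are no part of the job. What is shaped like the part that bears knob_mid but brown or turquoise is not meant.

How it is judged (in metres and radians):
On the way:
1. the knob has dropped fully home over the shaft (z of knob_mid in the frame of timer below 0.067 m and horizontal distance between knob_mid and timer_axis below 0.004 m and angle between the z axis of knob_mid and the z axis of timer, either way round below 0.1 rad), for 0.1 s.
At the end, for the whole second after the job is handed in: The knob is home on the shaft (its centre less than 67 mm above the timer's underside, within 4 mm of the shaft's axis, square to the dial within 0.1 rad), its pointer towards the long mark within 0.17 rad, and the timer stands level and at rest (all of step 1 and angle between the x axis of knob_mid and the x axis of timer, either way round below 0.17 rad and x of knob_pointer in the frame of timer below -0.012 m and linear speed of timer below 0.01 m/s and angle between timer's own z axis and vertical below 0.05 rad); the robot touches nothing.
It fails at once if the timer slides or spins (its corner moves more than 20 mm or its axis more than 15 mm) (distance of timer_corner from where it was at the start of the episode above 0.02 m or distance of timer_axis from where it was at the start of the episode above 0.015 m).
It fails at once if a bystander is moved by more than 30 mm (distance of any of lid_knob, garlic, lemon, jar_a, jar_b, mug_dotted, flat_tin from where it was at the start of the episode above 0.03 m).
It also fails if it takes over 59 s, if anything falls off the work surface, if the arm or the gripper's body presses on something with over 40 N, if the wrist force passes 120 N, or if a joint passes its speed limit or range.

## Working session

There is one attempt and no reset: what is moved stays moved. The work goes in short steps, Python scripts to look and compute and a tool call to move; the robot and the scene stay as the last step left them, time stands still between calls to the robot, and variables do not carry over. Pictures are saved under pics/ and viewed, about 8 in all and at most 12, crops included, and the job is handed in when it is done.

Besides the shell and the picture viewer there is one more tool, called after "Call:" as name(argument=value, ...), one argument or row to a line, values as JSON. send_rows: Moves the arm, as the interface text tells. Its arguments: {"type":"object","properties":{"steps":{"type":"array","items":{"type":"array","items":{"type":"array","items":{"type":"number"}}}}},"required":["steps"]}

```bash
mkdir -p pics; ls; cat > h.py <<'E'
import numpy as np, cv2
from bench import arm, optics, job
from scipy.spatial.transform import Rotation as R
def cam(name, st=None):
    c=optics.get_calibration(name); K=np.array(c["K"])
    if "rvec" in c:
        Rm=cv2.Rodrigues(np.array(c["rvec"],float))[0]; t=np.array(c["tvec"],float).ravel()
        return K,Rm.T,-Rm.T@t      # cam->world rot, centre
    st=st or arm.read_state(); H=np.array(c["hand_eye"]); Rt=R.from_quat(st["ee_rot"]).as_matrix()
    return K,Rt@H[:3,:3],Rt@H[:3,3]+np.array(st["position"])
def ray(C,u,v,z):
    K,Rw,o=C; d=Rw@np.linalg.solve(K,[u,v,1.]); return o+d*(z-o[2])/d[2]
def proj(C,p):
    K,Rw,o=C; q=K@(Rw.T@(np.array(p,float)-o)); return q[:2]/q[2]
E
python3 - <<'E'
from h import *
print(arm.read_state())
for n in("top","scene"):
    im,d=optics.get_image(n); cv2.imwrite(f"pics/{n}0.png",im); np.save(n+"0d.npy",d)
    C=cam(n); print(n,C[2],C[0][0,0])
print(optics.get_calibration("wrist"))
E
```

```text
pics
{'clock': 0.0, 'joints': array([-1.03236679e+00,  3.85584092e-01,  6.61273204e-03, -5.08138368e-04,
       -1.19401136e+00, -2.58608143e-01]), 'joint_vel': array([ 0.00104507,  0.00080061, -0.00029987,  0.00073989,  0.00026058,
        0.00089842]), 'joint_efforts': array([ 5.80273645e-04, -3.92289269e+01,  1.88410628e+01,  4.18611825e+00,
       -4.61728399e-03, -4.20906105e-06]), 'position': array([ 172.44697667, -600.03196894,  191.5985889 ]), 'ee_rot': array([-1.39361772e-01,  9.90240903e-01,  1.09916682e-03, -2.06579465e-04]), 'contact_force': array([-0.38052595, -0.71341536, -0.02293202]), 'wrist_torque': array([-0.01719657, -0.02246296,  0.01794066]), 'gripper_width': 85.51821927907329}
top [ 453.96767796   -1.30847266 1185.01571339] 431.87216667505214
scene [-81.26855793 366.26751237 955.72306982] 428.00019525681137
{'K': array([[351.84401778,   0.        , 322.54684098],
       [  0.        , 351.84401778, 200.20118507],
       [  0.        ,   0.        ,   1.        ]]), 'hand_eye': array([[-1.37835729e-03, -9.65340808e-01, -2.60988935e-01,
         6.67818739e+01],
       [ 9.99998647e-01, -1.56497242e-03,  5.07210463e-04,
        -2.20630280e-01],
       [-8.98071444e-04, -2.60987883e-01,  9.65341659e-01,
        -1.81714936e+02],
       [ 0.00000000e+00,  0.00000000e+00,  0.00000000e+00,
         1.00000000e+00]])}
```

View pics/top0.png

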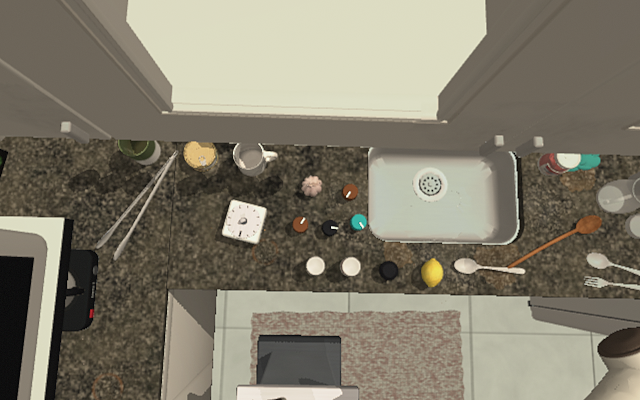

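View pics/scene0.png

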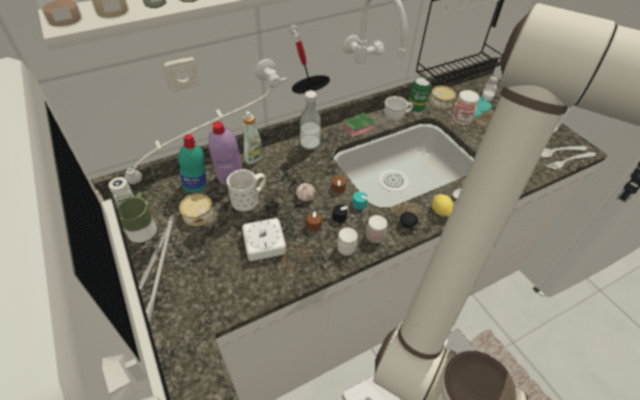

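Candidates in the top view are the black knob with a white pointer (330,228), brown knobs (301,224) and (349,191), a turquoise knob (359,222) and the black pot-lid knob with no pointer (389,270). I choose (330,228). The timer is at (244,221).

```bash
python3 - <<'E'
from h import *
im=cv2.imread("pics/top0.png"); C=cam("top"); d=np.load("top0d.npy")
print("rotcols",C[1].round(2).tolist())
sub=im[180:260,210:390]; cv2.imwrite("pics/crop1.png",cv2.resize(sub,None,fx=4.4,fy=4.4,interpolation=cv2.INTER_CUBIC))
# timer
m=(im.min(2)>150).astype(np.uint8); m[:, :215]=0; m[:,275:]=0; m[:190]=0; m[255:]=0
c=max(cv2.findContours(m,0,2)[0],key=cv2.contourArea)
b=cv2.boxPoints(cv2.minAreaRect(c)); P=np.array([ray(C,u,v,46) for u,v in b]); print("timer",P.round(1),P.mean(0).round(1),np.linalg.norm(np.diff(P,axis=0),axis=1))
e=P[1]-P[0]; print("edge ang",np.degrees(np.arctan2(e[1],e[0])))
# knob
for n,(u,v) in dict(knob=(330,228)).items():
    g=im[v-14:v+14,u-14:u+14]; k=(g.max(2)<40).astype(np.uint8); 
    c=max(cv2.findContours(k,0,2)[0],key=cv2.contourArea); (x,y),r=cv2.minEnclosingCircle(c)
    print(n,x+u-14,y+v-14,r, ray(C,x+u-14,y+v-14,34), d[v-3:v+4,u-3:u+4].min())
for n,(u,v) in dict(brown=(301,224),tq=(359,222),br2=(349,191),jarA=(315,266),jarB=(351,266),lid=(389,270),garlic=(312,186)).items(): print(n,ray(C,u,v,35).round())
E
```

```text
rotcols [[0.02, -0.99, 0.15], [-1.0, -0.03, -0.03], [0.03, -0.15, -0.99]]
timer [[541.1 211.4  46. ]
 [636.6 191.6  46. ]
 [613.4  94.9  46. ]
 [518.4 116.   46. ]] [577.4 153.5  46. ] [97.45440602 99.38463568 97.35494535]
edge ang -11.709251794512593
knob 329.15306091308594 227.76530647277832 8.342084884643555 [566.1319634  -73.22416727  34.        ] 0.0
brown [574.   2.  35.]
tq [ 584. -153.   35.]
br2 [ 668. -125.   35.]
jarA [464. -38.  35.]
jarB [ 466. -133.   35.]
lid [ 458. -234.   35.]
garlic [678. -24.  35.]
```

View pics/crop1.png

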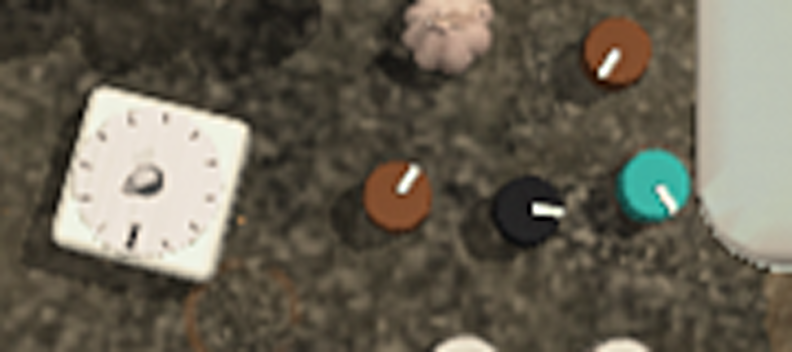

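The close crop confirms it: the black ribbed knob at crop (528,210) has its white pointer to the right (world −y). The timer is centred at crop (149,183), with its long mark at (133,237).

Call:
send_rows(
  steps=[
    [[-3.3,2.5,0,0,1],[-3.3,2.5,0,0,1],[-3.3,2.5,0,0,1],[-3.3,2.5,0,0,1],[-3.3,2.5,0,0,1],[-3.3,2.5,0,0,1],[-3.3,2.5,0,0,1],[-3.3,2.5,0,0,1],[-3.3,2.5,0,0,1],[-3.3,2.5,0,0,1]],
  ],
)

```text
clock: 0.93
position: [418.8, -267.6, 185.8]
ee_rot: [-0.131, 0.991, 0.005, -0.003]
contact_force: [-0.2, -0.4, 0.3]
gripper_width: 85.5
```

Call:
send_rows(
  steps=[
    [[0,0,0,-0.12,1],[0,0,0,-0.12,1],[0,0,0,-0.12,1],[0,0,0,-0.12,1],[0,0,0,-0.12,1],[0,0,0,-0.12,1],[0,0,0,-0.12,1],[0,0,0,-0.12,1],[0,0,0,-0.12,1],[0,0,0,-0.12,1]],
  ],
)

```text
clock: 1.77
position: [421.9, -257.0, 181.8]
ee_rot: [-0.687, 0.727, 0.01, -0.001]
contact_force: [0.8, -0.5, 0.0]
gripper_width: 85.6
```

```bash
cat >> h.py <<'E'
def show(tgt=None):
    st=arm.read_state(); Rt=R.from_quat(st["ee_rot"]).as_matrix(); p=np.array(st["position"])
    print("t",round(st["clock"],2),"p",p.round(1),"yawx",round(np.arctan2(Rt[1,0],Rt[0,0]),3),"tilt",Rt[:2,2].round(3),"j",st["joints"].round(2),"F",st["contact_force"].round(1),"T",st["wrist_torque"].round(2),"w",round(st["gripper_width"],1))
    if tgt is not None: print("tool shift cm",((Rt.T@(np.array(tgt,float)-p))/10).round(2))
E
python3 -c "
from h import *
show([566,-73,150])"
```

```text
t 1.77 p [ 421.9 -257.   181.8] yawx -1.627 tilt [-0.015  0.013] j [-0.22  0.18 -0.3  -0.01 -1.1   0.17] F [ 0.8 -0.5  0. ] T [-0.   -0.09 -0.01] w 85.6
tool shift cm [-19.14 -13.4    3.21]
```

Call:
send_rows(
  steps=[
    [[-4,-1.6,0.4,0,1],[-4,-1.6,0.4,0,1],[-4,-1.6,0.4,0,1],[-4,-1.6,0.4,0,1],[-4,-1.6,0.4,0,1],[-4,-1.6,0.4,0,1],[-4,-1.6,0.4,0,1],[-4,-1.6,0.4,0,1],[-4,-1.6,0.4,0,1],[-4,-1.6,0.4,0,1]],
  ],
)

```text
clock: 2.6
position: [594.5, 120.1, 142.6]
ee_rot: [-0.683, 0.73, 0.011, -0.003]
contact_force: [1.2, -0.9, 0.4]
gripper_width: 85.3
```

```bash
python3 -c "
from h import *
show([577,153,130])"
```

```text
t 2.6 p [594.5 120.1 142.6] yawx -1.637 tilt [-0.02   0.013] j [ 0.45  0.4  -0.09 -0.02 -1.09 -0.51] F [ 1.2 -0.9  0.4] T [-0.13 -0.08 -0.02] w 85.3
tool shift cm [-3.15  1.94  1.34]
```

Call:
send_rows(
  steps=[
    [[-1.5,0.9,0.6,0,1],[-1.5,0.9,0.6,0,1],[0,0,0,0,1],[0,0,0,0,1]],
  ],
)

```text
clock: 2.93
position: [579.5, 161.0, 125.7]
ee_rot: [-0.687, 0.727, 0.012, -0.005]
contact_force: [-0.2, 0.2, -0.1]
gripper_width: 85.3
```

```bash
python3 - <<'E'
from h import *
show()
st=arm.read_state(); im,d=optics.get_image("wrist"); cv2.imwrite("pics/w1.png",im); np.save("w1.npy",d)
C=cam("wrist",st)
print(proj(C,[577.4,153.5,60]))
u,v=proj(C,[577.4,153.5,50]).astype(int); u0,v0=max(u-70,0),max(v-70,0)
print(u0,v0); cv2.imwrite("pics/w1c.png",cv2.resize(im[v0:v0+140,u0:u0+140],None,fx=4,fy=4,interpolation=cv2.INTER_CUBIC))
import json; json.dump({k:np.array(x).tolist() for k,x in st.items()},open("w1.json","w"))
E
```

```text
t 2.93 p [579.5 161.  125.7] yawx -1.628 tilt [-0.024  0.011] j [ 0.53  0.41 -0.12 -0.02 -1.06 -0.57] F [-0.2  0.2 -0.1] T [-0.01 -0.07  0.06] w 85.3
[321.58838513 188.30712335]
251 115
```

View pics/w1c.png

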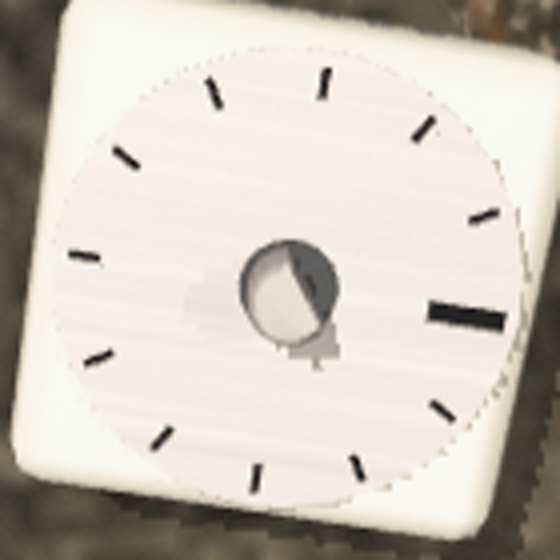

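The wrist crop shows the dial with its long mark to the right at (466,317). The shaft is at (290,291), and its flat edge runs from (287,252) to (325,318), facing up-right. That puts it about 0.68 rad counterclockwise of the mark.

```bash
python3 - <<'E'
from h import *
import json
st=json.load(open("w1.json")); C=cam("wrist",st); im=cv2.imread("pics/w1.png")
f=lambda x,y,z: ray(C,251+(x+.5)/4-.5,115+(y+.5)/4-.5,z)
T=[(325,83),(257,478),(214,93),(358,468),(126,158),(442,411),(98,357),(484,216),(162,438),(424,129)]
P=np.array([f(*t,46) for t in T]); c=P.mean(0); print("axis",c.round(1), np.linalg.norm(P-c,axis=1).round(1))
(x,y),r=cv2.minEnclosingCircle(np.array([[240,290],[338,290],[290,239],[270,340],[253,258],[328,260]],np.float32))
print("shaft disc@60",f(290,291,60).round(1), "diam",np.linalg.norm(f(240,290,60)-f(338,290,60)))
m=f(466,317,46)-c; print("mark",m, a:=np.arctan2(m[1],m[0]))
e=f(325,318,60)-f(287,252,60); n=np.arctan2(e[1],e[0]); print("flat edge",e,"normal candidates",n+np.pi/2,n-np.pi/2, "rel mark",(n+np.pi/2-a)%(2*np.pi),(n-np.pi/2-a)%(2*np.pi))
show([566,-73,130])
E
```

```text
axis [576.2 155.7  46. ] [39.1 39.2 39.3 39.2 39.1 39.  39.2 39.2 39.  39.1]
shaft disc@60 [576.3 152.9  60. ] diam 17.683232644803727
mark [-33.63294881   7.96137186   0.        ] 2.909157522641242
flat edge [-6.17169537 12.64533056  0.        ] normal candidates 3.5956436972590797 0.4540510436692866 rel mark 0.6864861746178379 3.828078828207631
t 2.98 p [579.3 160.7 125.6] yawx -1.629 tilt [-0.024  0.011] j [ 0.53  0.41 -0.12 -0.02 -1.06 -0.57] F [-0.6 -0.1  0.5] T [-0.03 -0.09  0.01] w 85.6
tool shift cm [23.4  -0.   -0.66]
```

Call:
send_rows(
  steps=[
    [[3.9,0,0,0,1],[3.9,0,0,0,1],[3.9,0,0,0,1],[3.9,0,0,0,1],[3.9,0,0,0,1],[3.4,0,0,0,1],[0,0,0,0,1],[0,0,0,0,1]],
  ],
)

```text
clock: 3.65
position: [565.8, -83.6, 125.7]
ee_rot: [-0.685, 0.729, 0.011, -0.003]
contact_force: [-0.1, 0.7, 0.4]
gripper_width: 85.1
```

```bash
python3 - <<'E'
from h import *
show()
st=arm.read_state(); im,d=optics.get_image("wrist"); cv2.imwrite("pics/w2.png",im)
C=cam("wrist",st); u,v=proj(C,[566,-73,34]).astype(int); u0,v0=max(u-50,0),max(v-50,0)
print(u0,v0); cv2.imwrite("pics/w2c.png",cv2.resize(im[v0:v0+100,u0:u0+100],None,fx=5,fy=5,interpolation=cv2.INTER_CUBIC))
import json; json.dump({k:np.array(x).tolist() for k,x in st.items()},open("w2.json","w"))
E
```

```text
t 3.65 p [565.8 -83.6 125.7] yawx -1.633 tilt [-0.02   0.011] j [ 0.13  0.36 -0.2  -0.02 -1.03 -0.18] F [-0.1  0.7  0.4] T [ 0.06 -0.06 -0.01] w 85.1
269 152
```

View pics/w2c.png

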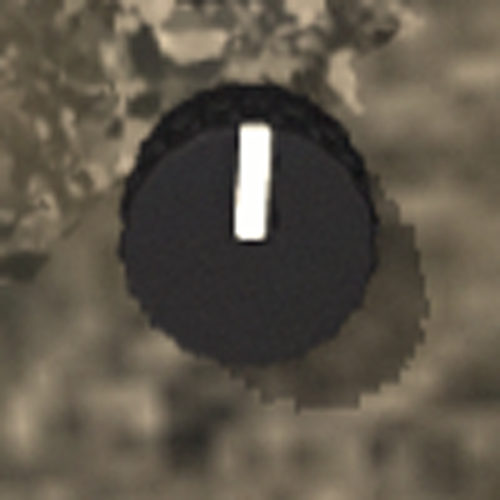

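The crop shows the black knob. Its top disc is centred at (248,242), and the white ridge runs from the centre (250,240) up to (255,126).

```bash
python3 - <<'E'
from h import *
import json
st=json.load(open("w2.json")); C=cam("wrist",st)
f=lambda x,y,z: ray(C,269+(x+.5)/5-.5,152+(y+.5)/5-.5,z)
print("w",np.linalg.norm(f(120,242,34)-f(376,242,34)))
k=f(248,242,34); a=f(250,240,38); b=f(255,125,38); print("knob",k,a,b,np.linalg.norm(b-a)); e=b-a; print("pointer yaw",np.arctan2(e[1],e[0])%(2*np.pi))
show([k[0],k[1],26])
E
```

```text
w 41.228080555625056
knob [567.22467949 -75.16874781  34.        ] [566.85078943 -76.60321183  38.        ] [564.84048942 -95.11454261  38.        ] 18.620168449336223
pointer yaw 4.604214554883093
t 3.7 p [565.7 -83.3 125.7] yawx -1.632 tilt [-0.02   0.011] j [ 0.13  0.36 -0.2  -0.02 -1.03 -0.18] F [-0.3 -0.1  0.3] T [-0.09 -0.01  0.02] w 85.4
tool shift cm [-0.73 -0.3   9.97]
```

Call:
send_rows(
  steps=[
    [[-0.4,-0.15,2,0,1],[-0.4,-0.15,2,0,1],[0,0,2,0,1],[0,0,1,0,1],[0,0,0,0,1]],
  ],
)

```text
clock: 4.12
position: [570.8, -73.5, 56.8]
ee_rot: [-0.685, 0.728, 0.008, -0.0]
contact_force: [-0.8, 0.0, -1.4]
gripper_width: 85.4
```

```bash
python3 -c "
from h import *
show([567,-75.3,8])"
```

```text
t 4.12 p [570.8 -73.5  56.8] yawx -1.631 tilt [-0.011  0.011] j [ 0.15  0.44 -0.28 -0.02 -0.87 -0.2 ] F [-0.8  0.  -1.4] T [0.04 0.03 0.01] w 85.4
tool shift cm [0.25 0.3  4.89]
```

Call:
send_rows(
  steps=[
    [[0.12,0.15,2,0,1],[0.1,0.1,1.5,0,1],[0,0,1,0,1],[0,0,0.3,0,1],[0,0,0,0,1]],
  ],
)

```text
clock: 4.53
position: [571.6, -72.8, 11.1]
ee_rot: [-0.687, 0.726, 0.005, 0.002]
contact_force: [-0.1, 0.5, -0.6]
gripper_width: 85.5
```

```bash
python3 -c "
from h import *
show([567,-75.3,8])"
```

```text
t 4.53 p [571.6 -72.8  11.1] yawx -1.626 tilt [-0.004  0.01 ] j [ 0.15  0.5  -0.32 -0.02 -0.75 -0.19] F [-0.1  0.5 -0.6] T [ 0.05 -0.    0.08] w 85.5
tool shift cm [0.28 0.45 0.31]
```

Call:
send_rows(
  steps=[
    [[0.25,0.4,0.2,0,1],[0,0,0,0,1]],
  ],
)

```text
clock: 4.7
position: [568.5, -74.7, 10.4]
ee_rot: [-0.688, 0.726, 0.004, 0.003]
contact_force: [-0.3, 0.1, 0.0]
gripper_width: 85.1
```

```bash
python3 -c "
from h import *
show([567,-75.3,9])"
```

```text
t 4.7 p [568.5 -74.7  10.4] yawx -1.625 tilt [-0.002  0.01 ] j [ 0.15  0.49 -0.33 -0.02 -0.75 -0.19] F [-0.3  0.1  0. ] T [-0.01  0.05  0.  ] w 85.1
tool shift cm [0.06 0.15 0.14]
```

Call:
send_rows(
  steps=[
    [[0,0.1,0.1,0,0.3],[0,0,0,0,0],[0,0,0,0,0],[0,0,0,0,0],[0,0,0,0,0],[0,0,0,0,0],[0,0,0,0,0]],
  ],
)

```text
clock: 5.28
position: [569.5, -74.8, 12.6]
ee_rot: [-0.688, 0.726, 0.002, 0.005]
contact_force: [0.4, 0.2, 0.6]
gripper_width: 0.6
```

Call:
send_rows(
  steps=[
    [[0,0,-1,0,0],[0,0,-2,0,0],[0,0,-3,0,0],[0,0,-3,0,0],[0,0,-2,0,0],[0,0,0,0,0]],
  ],
)

```text
clock: 5.78
position: [568.0, -76.7, 128.6]
ee_rot: [-0.688, 0.726, 0.003, 0.003]
contact_force: [0.9, -0.3, 0.5]
gripper_width: -0.1
```

```bash
python3 -c "
from h import *
show([576.2,155.7,110])
im,d=optics.get_image('wrist'); cv2.imwrite('pics/w3.png',im)"
```

```text
t 5.78 p [568.  -76.7 128.6] yawx -1.624 tilt [-0.001  0.009] j [ 0.14  0.35 -0.21 -0.01 -1.01 -0.19] F [ 0.9 -0.3  0.5] T [ 0.04 -0.09 -0.  ] w -0.1
tool shift cm [-23.23   0.42   2.07]
```

View pics/w3.png

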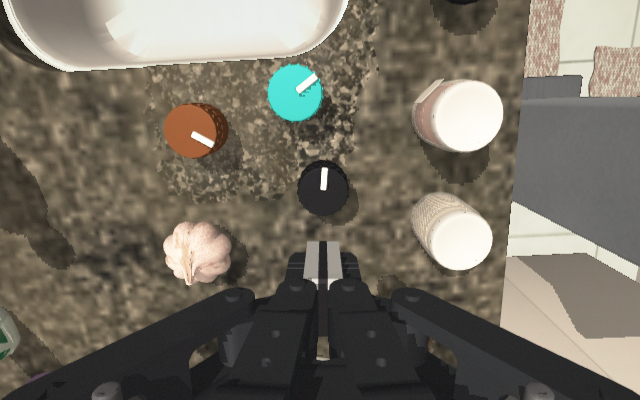

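The gripper closed on nothing. The knob still stands at (323,187) and the fingertips appear at about (322,243), which is lower than expected. I'll check where the fingertips really are compared with the TCP.

```bash
python3 - <<'E'
from h import *
st=arm.read_state(); im,d=optics.get_image("wrist"); C=cam("wrist",st)
print("TCP px",proj(C,st["position"]),"knob",ray(C,323,187,34).round(1), "ptr",ray(C,323,190,38).round(1),ray(C,324,168,38).round(1), "depth knob",d[195,323])
H=np.array(optics.get_calibration("wrist")["hand_eye"]);K=C[0]
for v in range(225,290,6):
    z=d[v,312]; p=np.linalg.solve(K,[312,v,1.])*z; print(v,z.round(1),(H[:3,:3]@p+H[:3,3]).round(1) if z>0 else '')
it,dt=optics.get_image("top"); Ct=cam("top"); u,v=proj(Ct,st["position"]).astype(int); print("top px tcp",u,v)
cv2.imwrite("pics/t2.png",cv2.resize(it[v-60:v+60,u-90:u+90],None,fx=4.4,fy=4.4,interpolation=cv2.INTER_CUBIC))
E
```

```text
TCP px [321.48052088 230.45601725] knob [565.6 -78.4  34. ] ptr [565.7 -76.9  38. ] [564.  -94.5  38. ] depth knob 282.56833
225 326.2 [-41.2  -9.1 127. ]
231 328.2 [-47.3  -9.1 127.4]
237 330.1 [-53.4  -9.2 127.8]
243 146.4 [ 11.   -3.9 -45.1]
249 139.7 [ 11.3  -3.7 -52. ]
255 135.1 [ 10.9  -3.5 -56.9]
261 129.6 [ 11.   -3.4 -62.6]
267 124.3 [ 11.2  -3.2 -68. ]
273 119.5 [ 11.4  -3.1 -72.9]
279 115.8 [ 11.2  -3.  -76.8]
285 109.4 [ 12.5  -2.8 -83.1]
top px tcp 332 223
```

View pics/t2.png

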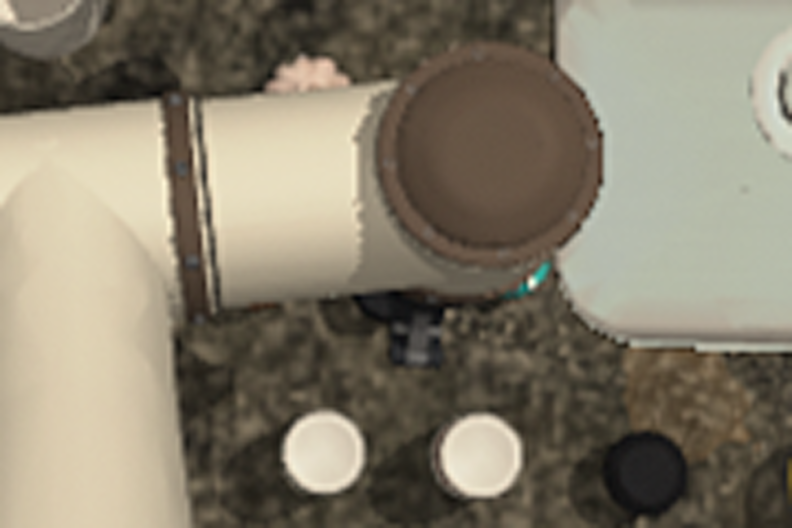

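The depth data shows the closed fingertips end at tool z ≈ −44 mm. The pad half-width of 11 mm matches, and the table height comes out right. So the reported TCP lies about 44 mm beyond the real fingertips, and I closed above the knob. Before going deeper I'll re-measure the knob, then open the gripper and check the tip position with it open.

Call:
send_rows(
  steps=[
    [[0,0,0,0,1],[0,0,0,0,1],[0,0,0,0,1],[0,0,0,0,1],[0,0,0,0,1],[0,0,0,0,1],[0,0,0,0,1]],
  ],
)

```text
clock: 6.52
position: [560.3, -76.6, 116.8]
ee_rot: [-0.687, 0.726, 0.011, -0.005]
contact_force: [0.6, -0.1, 0.7]
gripper_width: 83.4
```

```bash
python3 - <<'E'
from h import *
show()
st=arm.read_state(); im,d=optics.get_image("wrist"); C=cam("wrist",st); K,Rw,o=C
H=np.array(optics.get_calibration("wrist")["hand_eye"])
# all near pixels -> tool coords, lowest tip points
v,u=np.nonzero((d>60)&(d<175)); P=np.linalg.solve(K,np.stack([u,v,np.ones(len(u))]).astype(float))*d[v,u]
T=(H[:3,:3]@P).T+H[:3,3]
i=np.argsort(-T[:,2])[:400:40]; print("lowest finger pts (tool)",T[i].round(0).tolist())
# knob top by depth
W=lambda u,v:(Rw@(np.linalg.solve(K,[u,v,1.])*d[v,u])+o).round(1)
print("knob top pts",W(323,200),W(310,195),"table",W(360,160))
g=(im.max(2)<75).astype(np.uint8); g[:150]=0; g[225:]=0; g[:,:285]=0; g[:,360:]=0
w=im.min(2)>200; w[:160]=0; w[200:]=0; w[:,:305]=0; w[:,345:]=0
vv,uu=np.nonzero(g|w); 
Z=np.array([W(a,b) for a,b in zip(uu,vv)]); s=(Z[:,2]>30)&(Z[:,2]<36.5); 
c,r=cv2.minEnclosingCircle(Z[s,:2].astype(np.float32)); print("knob top circle",np.round(c,1),r,Z[s].mean(0))
E
```

```text
t 6.52 p [560.3 -76.6 116.8] yawx -1.627 tilt [-0.023  0.009] j [ 0.14  0.36 -0.22 -0.01 -1.01 -0.19] F [ 0.6 -0.1  0.7] T [ 0.02 -0.06  0.04] w 83.4
lowest finger pts (tool) [[5.0, -42.0, -50.0], [-8.0, -41.0, -52.0], [7.0, -41.0, -53.0], [8.0, 42.0, -53.0], [2.0, -41.0, -54.0], [-4.0, 42.0, -54.0], [1.0, 42.0, -55.0], [5.0, -41.0, -55.0], [5.0, -41.0, -56.0], [2.0, -41.0, -56.0]]
knob top pts [557.6 -70.7  34.3] [567.4 -75.4  34.3] table [523.6 -94.5  -0. ]
knob top circle [567.4 -74.3] 21.666587829589844 [567.14236428 -74.26864536  34.39847793]
```

The open tips sit at tool z ≈ −55, which agrees with the 13 mm swing. The knob is unmoved at (567,−74.5), with its top at 34 mm. I'll descend to a reported z of about −38.

Call:
send_rows(
  steps=[
    [[0.0,-0.3,3,0,1],[0,-0.3,3,0,1],[0,0,3,0,1],[0,0,1.5,0,1],[0,0,0,0,1]],
  ],
)

```text
clock: 6.98
position: [568.4, -75.9, 11.4]
ee_rot: [-0.687, 0.726, 0.008, -0.002]
contact_force: [-0.3, -0.3, 1.5]
gripper_width: 85.6
```

```bash
python3 -c "
from h import *
show([567.2,-74.5,-38])"
```

```text
t 6.98 p [568.4 -75.9  11.4] yawx -1.626 tilt [-0.013  0.009] j [ 0.14  0.5  -0.32 -0.02 -0.76 -0.19] F [-0.3 -0.3  1.5] T [ 0.   -0.    0.05] w 85.6
tool shift cm [-0.1   0.06  4.94]
```

Call:
send_rows(
  steps=[
    [[-0.1,0.2,1.5,0,1],[0,0.1,1.5,0,1],[0,0,1,0,1],[0,0,0.5,0,1],[0,0,0,0,1]],
  ],
)

```text
clock: 7.4
position: [568.0, -74.4, -32.3]
ee_rot: [-0.688, 0.726, 0.006, -0.0]
contact_force: [0.4, 0.7, 0.3]
gripper_width: 85.4
```

```bash
python3 -c "
from h import *
show([567.2,-74.5,-38])"
```

```text
t 7.4 p [568.  -74.4 -32.3] yawx -1.624 tilt [-0.008  0.008] j [ 0.15  0.56 -0.36 -0.02 -0.66 -0.19] F [0.4 0.7 0.3] T [-0.   -0.04 -0.04] w 85.4
tool shift cm [0.02 0.07 0.58]
```

No contact at −32, which confirms the TCP offset. I'll close now.

Call:
send_rows(
  steps=[
    [[0,0.05,0.5,0,1],[0,0,0.1,0,0.6],[0,0,0,0,0.3],[0,0,0,0,0],[0,0,0,0,0],[0,0,0,0,0],[0,0,0,0,0]],
  ],
)

```text
clock: 7.98
position: [571.1, -74.1, -34.1]
ee_rot: [-0.688, 0.725, 0.003, 0.003]
contact_force: [0.7, -0.4, -0.5]
gripper_width: 40.0
```

```bash
python3 -c "
from h import *
show([567.2,-74.5,-38])"
```

```text
t 7.98 p [571.1 -74.1 -34.1] yawx -1.623 tilt [0.    0.009] j [ 0.15  0.56 -0.36 -0.01 -0.65 -0.19] F [ 0.7 -0.4 -0.5] T [-0.07  0.01 -0.02] w 40.0
tool shift cm [0.07 0.39 0.39]
```

Call:
send_rows(
  steps=[
    [[0,0,-1,0,0],[0,0,-2,0,0],[0,0,-3,0,0],[0,0,-3,0,0],[0,0,-1,0,0],[0,0,0,0,0]],
  ],
)

```text
clock: 8.48
position: [569.5, -75.5, 71.3]
ee_rot: [-0.688, 0.726, 0.004, 0.001]
contact_force: [0.1, 0.6, -0.9]
gripper_width: 40.1
```

```bash
python3 -c "
from h import *
show([576.2,155.7,60])
im,d=optics.get_image('wrist'); cv2.imwrite('pics/w4.png',im[100:300,220:420].repeat(3,0).repeat(3,1)[:600]); np.save('w4.npy',d)"
```

```text
t 8.48 p [569.5 -75.5  71.3] yawx -1.624 tilt [-0.005  0.008] j [ 0.14  0.42 -0.27 -0.01 -0.89 -0.19] F [ 0.1  0.6 -0.9] T [-0.01 -0.04  0.01] w 40.1
tool shift cm [-23.12   0.54   1.31]
```

View pics/w4.png

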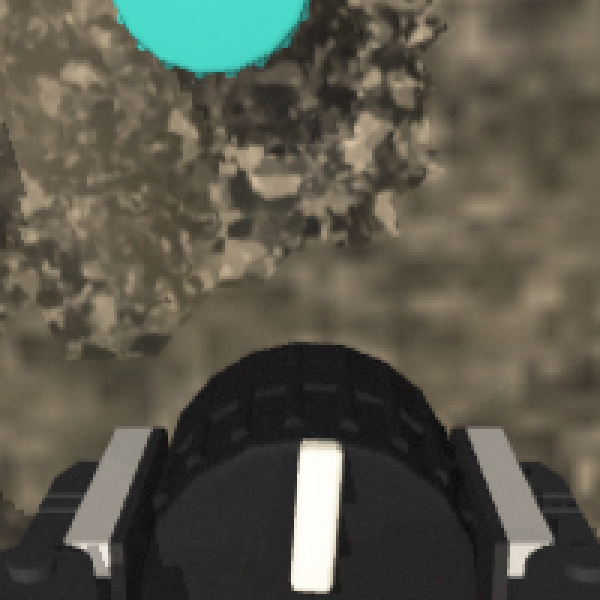

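The knob is held between the pads, with its white ridge from (312,590) to (321,440) in the crop, along tool +x. Next I'll locate it in the tool frame and work out the approach.

```bash
python3 - <<'E'
from h import *
d=np.load('w4.npy'); H=np.array(optics.get_calibration("wrist")["hand_eye"]);K=cam("wrist")[0]
T=lambda u,v:(H[:3,:3]@(np.linalg.solve(K,[u,v,1.])*d[int(v),int(u)])+H[:3,3]).round(1)
a=T(326,249); b=T(324,296); print("outer",a,"inner",b,"ang",np.arctan2(b[1]-a[1],a[0]-b[0]) )
print("top face",T(300,290),T(345,290), "top edge rim",[T(327,v) for v in (240,243,246)])
E
```

```text
outer [ 20.3   1.6 -73.3] inner [  2.5   1.  -72.6] ang -0.03369510734601633
top face [  2.8  -7.6 -69. ] [  3.2   8.4 -69.9] top edge rim [array([ 19.9,   2.1, -64.1]), array([ 20.1,   2.1, -67.4]), array([ 19.7,   2. , -69.1])]
```

Call:
send_rows(
  steps=[
    [[-3.8,0.1,0,0,0],[-3.8,0.1,0,0,0],[-3.8,0.1,0,0,0],[-3.8,0.1,0,0,0],[-3.8,0.1,0,0,0],[-2,0,0,0,0],[-1,0,0,0,0],[0,0,0,0,0]],
  ],
)

```text
clock: 9.2
position: [571.5, 150.0, 64.7]
ee_rot: [-0.685, 0.728, 0.007, -0.005]
contact_force: [-0.4, -0.9, -1.0]
gripper_width: 40.3
```

Call:
send_rows(
  steps=[
    [[0,0,0,0.11,0],[0,0,0,0.11,0],[0,0,0,0.11,0],[0,0,0,0.11,0],[0,0,0,0.11,0],[0,0,0,0.11,0],[0,0,0,0.11,0],[0,0,0,0,0]],
  ],
)

```text
clock: 9.87
position: [565.4, 138.4, 57.3]
ee_rot: [-0.339, 0.94, 0.004, -0.017]
contact_force: [0.4, 0.4, -1.2]
gripper_width: 40.3
```

```bash
python3 -c "
from h import *
show([577.2,155.5,35])"
```

```text
t 9.87 p [565.4 138.4  57.3] yawx -2.449 tilt [-0.034 -0.003] j [ 0.51  0.46 -0.24 -0.02 -0.9  -1.38] F [ 0.4  0.4 -1.2] T [-0.06 -0.07  0.04] w 40.3
tool shift cm [-2.06  0.52  2.18]
```

```bash
cat >> h.py <<'E'
def bore(x=577.2,y=155.5,z=63):
    st=arm.read_state(); Rt=R.from_quat(st["ee_rot"]).as_matrix(); b=np.array(st["position"])+Rt@[0.2,0,-34.]
    show(); print("bore",b.round(1),"err cm tool",(Rt.T@(np.array([x,y,z])-b)/10).round(2),"pointer-mark",round((np.arctan2(Rt[1,0],Rt[0,0])-.04-2.909+np.pi)%(2*np.pi)-np.pi,3))
E
python3 -c "
from h import *
bore(z=70)"
```

```text
t 9.87 p [565.4 138.4  57.3] yawx -2.449 tilt [-0.034 -0.003] j [ 0.51  0.46 -0.24 -0.02 -0.9  -1.38] F [ 0.4  0.4 -1.2] T [-0.06 -0.07  0.04] w 40.3
bore [566.4 138.4  91.3] err cm tool [-1.98  0.59  2.09] pointer-mark 0.886
```

Call:
send_rows(
  steps=[
    [[-1,0.25,0.5,0,0],[-1,0.25,0.5,0,0],[0,0,0,0,0]],
  ],
)

```text
clock: 10.12
position: [577.7, 153.0, 45.1]
ee_rot: [-0.341, 0.94, 0.004, -0.018]
contact_force: [0.0, 0.9, 0.2]
gripper_width: 40.2
```

```bash
python3 -c "
from h import *
bore(z=63)"
```

```text
t 10.12 p [577.7 153.   45.1] yawx -2.446 tilt [-0.036 -0.004] j [ 0.52  0.5  -0.21 -0.02 -0.9  -1.38] F [0.  0.9 0.2] T [ 0.04 -0.11  0.  ] w 40.2
bore [578.8 153.   79. ] err cm tool [-0.09  0.26  1.61] pointer-mark 0.888
```

Call:
send_rows(
  steps=[
    [[-0.1,0.25,0.6,0,0],[0,0,0.4,0,0],[0,0,0.2,0,0],[0,0,0,0,0]],
  ],
)

```text
clock: 10.45
position: [576.0, 156.1, 29.9]
ee_rot: [-0.342, 0.939, 0.004, -0.019]
contact_force: [0.5, -0.6, -0.4]
gripper_width: 40.2
```

```bash
python3 -c "
from h import *
bore(z=61)
im,d=optics.get_image('wrist'); cv2.imwrite('pics/w5.png',cv2.resize(im[130:330,220:420],None,fx=3,fy=3))"
```

```text
t 10.45 p [576.  156.1  29.9] yawx -2.442 tilt [-0.039 -0.005] j [ 0.53  0.52 -0.22 -0.02 -0.87 -1.39] F [ 0.5 -0.6 -0.4] T [ 0.04 -0.06  0.03] w 40.2
bore [577.1 156.2  63.9] err cm tool [ 0.03 -0.06  0.29] pointer-mark 0.892
```

View pics/w5.png

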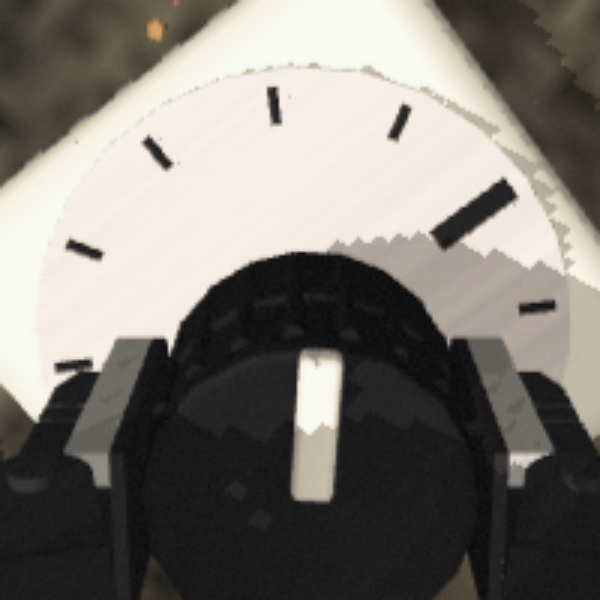

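The knob is over the shaft, with its pointer about 0.2 rad counterclockwise of the flat as intended. I'll touch down gently.

Call:
send_rows(
  steps=[
    [[0,0,0.2,0,0],[0,0,0.15,0,0],[0,0,0.15,0,0]],
  ],
)

```text
clock: 10.75
position: [576.2, 156.3, 25.5]
ee_rot: [-0.343, 0.939, 0.004, -0.018]
contact_force: [0.2, -0.2, -0.4]
gripper_width: 40.3
```

```bash
python3 -c "
from h import *
bore(z=60)"
```

```text
t 10.75 p [576.2 156.3  25.5] yawx -2.442 tilt [-0.037 -0.005] j [ 0.53  0.52 -0.23 -0.02 -0.86 -1.39] F [ 0.2 -0.2 -0.4] T [ 0.06 -0.15 -0.  ] w 40.3
bore [577.3 156.3  59.5] err cm tool [ 0.06 -0.06 -0.05] pointer-mark 0.892
```

Call:
send_rows(
  steps=[
    [[0,0,0.15,0,0],[0,0,0.1,0,0]],
  ],
)

```text
clock: 10.92
position: [576.4, 156.3, 23.8]
ee_rot: [-0.343, 0.939, 0.004, -0.018]
contact_force: [-1.9, 1.0, 6.0]
gripper_width: 40.3
```

Call:
send_rows(
  steps=[
    [[0,0,0.15,0,0]],
  ],
)

```text
clock: 11.0
position: [576.6, 156.3, 23.5]
ee_rot: [-0.343, 0.939, 0.004, -0.018]
contact_force: [-3.8, -1.0, 8.7]
gripper_width: 40.3
```

```bash
python3 -c "
from h import *
bore(z=60)"
```

```text
t 11.0 p [576.6 156.3  23.5] yawx -2.441 tilt [-0.036 -0.005] j [ 0.53  0.52 -0.23 -0.02 -0.85 -1.39] F [-3.8 -1.   8.7] T [-0.07  1.03 -0.02] w 40.3
bore [577.6 156.3  57.5] err cm tool [ 0.09 -0.03 -0.25] pointer-mark 0.893
```

Contact at 8.7 N. I'll turn clockwise slowly while pressing.

Call:
send_rows(
  steps=[
    [[0,0,0.08,0.04,0],[0,0,0.08,0.04,0],[0,0,0.08,0.04,0]],
  ],
)

```text
clock: 11.25
position: [577.1, 156.1, 24.0]
ee_rot: [-0.285, 0.959, 0.002, -0.017]
contact_force: [-1.8, -0.0, 3.2]
gripper_width: 40.0
```

```bash
python3 -c "
from h import *
bore(z=60)"
```

```text
t 11.25 p [577.1 156.1  24. ] yawx -2.564 tilt [-0.033 -0.005] j [ 0.53  0.52 -0.23 -0.02 -0.85 -1.51] F [-1.8 -0.   3.2] T [-0.2   0.36  0.01] w 40.0
bore [578.1 156.2  58. ] err cm tool [ 0.12 -0.01 -0.19] pointer-mark 0.77
```

Call:
send_rows(
  steps=[
    [[0.06,0,0.13,0.03,0],[0.03,0,0.13,0.03,0],[0.03,0,0.13,0.03,0]],
  ],
)

```text
clock: 11.5
position: [577.9, 155.9, 24.0]
ee_rot: [-0.24, 0.971, 0.001, -0.014]
contact_force: [-1.1, -1.7, 6.2]
gripper_width: 40.5
```

```bash
python3 -c "
from h import *
bore(z=60)"
```

```text
t 11.5 p [577.9 155.9  24. ] yawx -2.658 tilt [-0.029 -0.004] j [ 0.53  0.52 -0.23 -0.01 -0.84 -1.6 ] F [-1.1 -1.7  6.2] T [-0.04  0.63  0.04] w 40.5
bore [578.7 155.9  58. ] err cm tool [ 0.16  0.03 -0.19] pointer-mark 0.677
```

Call:
send_rows(
  steps=[
    [[0.2,0,0.1,0,0],[0.15,0,0.13,0,0],[0.1,0,0.15,0,0]],
  ],
)

```text
clock: 11.75
position: [575.5, 154.7, 22.0]
ee_rot: [-0.24, 0.971, 0.002, -0.012]
contact_force: [0.3, 0.1, -1.0]
gripper_width: 40.0
```

```bash
python3 -c "
from h import *
bore(z=60)"
```

```text
t 11.75 p [575.5 154.7  22. ] yawx -2.657 tilt [-0.023 -0.002] j [ 0.53  0.52 -0.25 -0.01 -0.83 -1.61] F [ 0.3  0.1 -1. ] T [ 0.02 -0.04  0.04] w 40.0
bore [576.1 154.6  56. ] err cm tool [-0.13  0.03 -0.4 ] pointer-mark 0.677
```

The force is gone and it is lower, so the bore is entering. I'll push down.

Call:
send_rows(
  steps=[
    [[-0.05,0,0.25,0,0],[0,0,0.25,0,0]],
  ],
)

```text
clock: 11.92
position: [575.1, 154.6, 16.2]
ee_rot: [-0.24, 0.971, 0.002, -0.012]
contact_force: [0.7, 0.8, -0.2]
gripper_width: 40.5
```

```bash
python3 -c "
from h import *
bore(z=60)"
```

```text
t 11.92 p [575.1 154.6  16.2] yawx -2.657 tilt [-0.024 -0.002] j [ 0.53  0.52 -0.25 -0.01 -0.82 -1.6 ] F [ 0.7  0.8 -0.2] T [ 0.26 -0.17 -0.01] w 40.5
bore [575.8 154.6  50.1] err cm tool [-0.15  0.03 -0.99] pointer-mark 0.677
```

Call:
send_rows(
  steps=[
    [[-0.02,0,0.3,0,0],[-0.02,0,0.2,0,0],[0,0,0.15,0,0]],
  ],
)

```text
clock: 12.17
position: [575.1, 154.5, 11.2]
ee_rot: [-0.241, 0.971, 0.001, -0.013]
contact_force: [-5.7, -0.1, 15.3]
gripper_width: 40.3
```

```bash
python3 -c "
from h import *
bore(z=60)"
```

```text
t 12.17 p [575.1 154.5  11.2] yawx -2.655 tilt [-0.026 -0.004] j [ 0.53  0.53 -0.26 -0.01 -0.81 -1.6 ] F [-5.7 -0.1 15.3] T [ 0.12  1.59 -0.03] w 40.3
bore [575.8 154.5  45.2] err cm tool [-0.14  0.03 -1.48] pointer-mark 0.679
```

The knob is down about 12.6 of 14 mm, with firm contact on the dial. I'll start turning it clockwise while pressing.

Call:
send_rows(
  steps=[
    [[0,0,0.1,0.05,0],[0,0,0.1,0.05,0],[0,0,0.1,0.05,0]],
  ],
)

```text
clock: 12.42
position: [575.9, 155.5, 11.3]
ee_rot: [-0.166, 0.986, 0.0, -0.012]
contact_force: [-2.8, -0.8, 8.3]
gripper_width: 40.4
```

```bash
python3 -c "
from h import *
bore(z=60)"
```

```text
t 12.42 p [575.9 155.5  11.3] yawx -2.808 tilt [-0.023 -0.003] j [ 0.53  0.53 -0.26 -0.01 -0.81 -1.76] F [-2.8 -0.8  8.3] T [-0.12  0.92  0.06] w 40.4
bore [576.5 155.5  45.3] err cm tool [-0.03 -0.02 -1.47] pointer-mark 0.526
```

Call:
send_rows(
  steps=[
    [[0,0,0.13,0.05,0],[0,0,0.13,0.05,0],[0,0,0.13,0.05,0],[0,0,0.13,0.05,0]],
  ],
)

```text
clock: 12.75
position: [574.9, 154.8, 11.4]
ee_rot: [-0.064, 0.998, -0.003, -0.013]
contact_force: [-4.4, 1.2, 7.6]
gripper_width: 40.2
```

```bash
python3 -c "
from h import *
bore(z=60)
im,d=optics.get_image('wrist'); cv2.imwrite('pics/w6.png',cv2.resize(im[130:330,220:420],None,fx=3,fy=3))"
```

```text
t 12.75 p [574.9 154.8  11.4] yawx -3.014 tilt [-0.025 -0.007] j [ 0.53  0.53 -0.26 -0.01 -0.81 -1.97] F [-4.4  1.2  7.6] T [0.33 1.04 0.11] w 40.2
bore [575.6 155.   45.4] err cm tool [-0.13  0.02 -1.47] pointer-mark 0.321
```

View pics/w6.png

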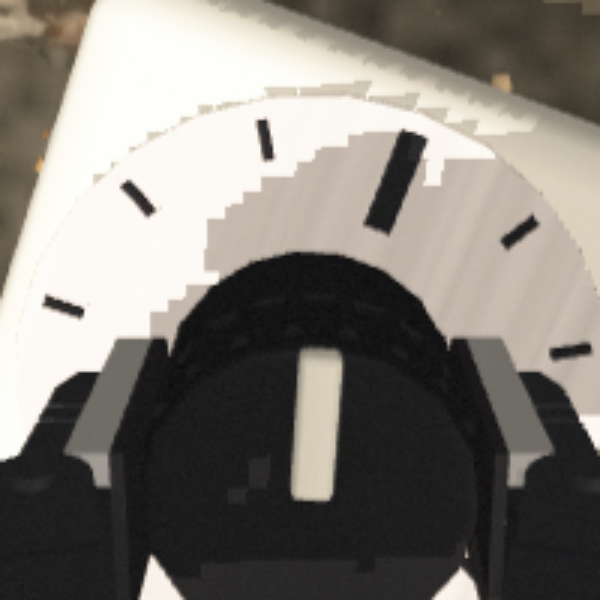

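The crop shows the long mark from (412,133) to (378,232), still slightly clockwise of the pointer. The knob is seated and held.

```bash
python3 - <<'E'
from h import *
C=cam("wrist"); f=lambda x,y,z: ray(C,220+(x+.5)/3-.5,130+(y+.5)/3-.5,z)
a,b=f(412,133,46),f(378,232,46); e=a-b; print("mark ends",a,b,"mid",((a+b)/2).round(1),"yaw",np.arctan2(e[1],e[0]),"expect mid",np.array([576.2,155.7])+34.5*np.array([np.cos(2.909),np.sin(2.909)]))
E
```

```text
mark ends [535.88390637 164.6459738   46.        ] [550.9213857  161.88229262  46.        ] mid [543.4 163.3  46. ] yaw 2.95983477400413 expect mid [542.62901405 163.65228913]
```

Call:
send_rows(
  steps=[
    [[0,0,0.13,0.05,0],[0,0,0.13,0.05,0],[0,0,0.13,0.05,0],[0,0,0.13,0.05,0]],
  ],
)

```text
clock: 13.13
position: [574.7, 155.6, 11.3]
ee_rot: [0.039, 0.999, -0.004, -0.012]
contact_force: [-3.7, -0.2, 8.8]
gripper_width: 40.0
```

```bash
python3 -c "
from h import *
bore(z=60)"
```

```text
t 13.13 p [574.7 155.6  11.3] yawx 3.064 tilt [-0.024 -0.007] j [ 0.53  0.53 -0.26 -0.01 -0.81 -2.18] F [-3.7 -0.2  8.8] T [0.09 0.83 0.12] w 40.0
bore [575.3 155.8  45.3] err cm tool [-0.16 -0.03 -1.47] pointer-mark 0.115
```

Call:
send_rows(
  steps=[
    [[0,0,0.13,0.05,0],[0,0,0.13,0.05,0],[0,0,0.1,0,0]],
  ],
)

```text
clock: 13.38
position: [574.8, 155.7, 11.3]
ee_rot: [0.09, 0.996, -0.005, -0.011]
contact_force: [-1.8, -0.9, 4.9]
gripper_width: 40.3
```

```bash
python3 -c "
from h import *
bore(z=60)
im,d=optics.get_image('wrist'); cv2.imwrite('pics/w7.png',cv2.resize(im[130:330,220:420],None,fx=3,fy=3))"
```

```text
t 13.38 p [574.8 155.7  11.3] yawx 2.961 tilt [-0.023 -0.009] j [ 0.53  0.53 -0.26 -0.01 -0.8  -2.28] F [-1.8 -0.9  4.9] T [-0.12  0.41  0.06] w 40.3
bore [575.3 156.   45.3] err cm tool [-0.16 -0.04 -1.47] pointer-mark 0.012
```

View pics/w7.png

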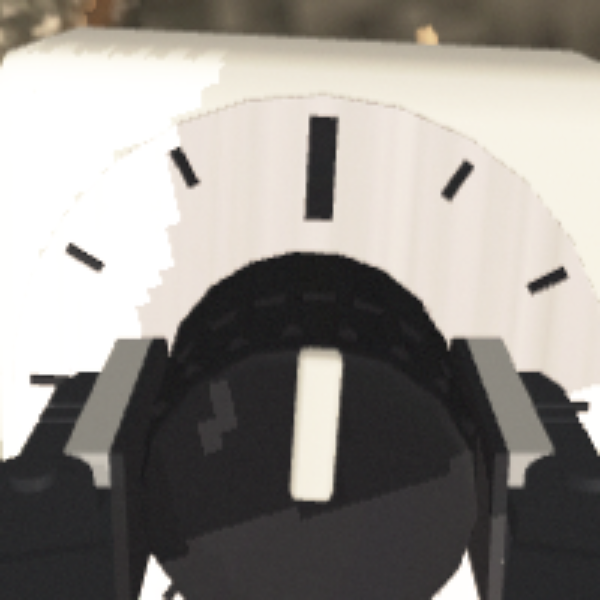

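The pointer ridge (312–321, 350–500) lines up with the long mark at (321,167). I'll release and then rise.

Call:
send_rows(
  steps=[
    [[0,0,0,0,0.7],[0,0,0,0,0.8],[0,0,0,0,0.9],[0,0,0,0,0.9],[0,0,0,0,0.9]],
  ],
)

```text
clock: 13.85
position: [574.3, 155.4, 10.1]
ee_rot: [0.089, 0.996, -0.006, -0.012]
contact_force: [-0.5, 0.4, 0.3]
gripper_width: 76.9
```

```bash
python3 -c "
from h import *
bore(z=60)"
```

```text
t 13.85 p [574.3 155.4  10.1] yawx 2.963 tilt [-0.024 -0.01 ] j [ 0.53  0.53 -0.26 -0.01 -0.8  -2.28] F [-0.5  0.4  0.3] T [ 0.04 -0.05 -0.  ] w 76.9
bore [574.9 155.8  44.1] err cm tool [-0.19 -0.01 -1.59] pointer-mark 0.014
```

Call:
send_rows(
  steps=[
    [[0,0,-1,0,0.9],[0,0,-2,0,0.9],[0,0,-3,0,0.9],[0,0,-3,0,0.9],[0,0,-3,0,0.9],[0,0,0,0,0.9],[0,0,0,0,0.9]],
  ],
)

```text
clock: 14.43
position: [576.6, 155.5, 136.6]
ee_rot: [0.089, 0.996, -0.008, -0.013]
contact_force: [-1.1, -0.6, -0.6]
gripper_width: 77.0
```

```bash
python3 - <<'E'
from h import *
show()
st=arm.read_state(); im,d=optics.get_image("wrist"); C=cam("wrist",st); K,Rw,o=C
u,v=proj(C,[576.5,155.5,70]).astype(int); u0,v0=u-90,v-90; print(u0,v0)
cv2.imwrite("pics/w8.png",cv2.resize(im[v0:v0+180,u0:u0+180],None,fx=3.3,fy=3.3,interpolation=cv2.INTER_CUBIC))
W=lambda u,v:Rw@(np.linalg.solve(K,[u,v,1.])*d[v,u])+o
Z=np.array([W(a,b) for b in range(v0,v0+180) for a in range(u0,u0+180) if d[b,a]>0])
s=(Z[:,2]>74)&(Z[:,2]<110)&(np.hypot(Z[:,0]-576.5,Z[:,1]-155.5)<26)
print("z hist",np.percentile(Z[s,2],[5,50,95]).round(1)); t=s&(abs(Z[:,2]-np.median(Z[s,2]))<2.5)
c,r=cv2.minEnclosingCircle(Z[t,:2].astype(np.float32)); print("knob top circle",np.round(c,1),round(r,1))
A=np.c_[Z[t,:2],np.ones(t.sum())]; print("tilt",np.linalg.lstsq(A,Z[t,2],rcond=None)[0][:2].round(3))
q=(Z[:,2]>44)&(Z[:,2]<48); print("dial z",np.median(Z[q,2]).round(1))
E
```

```text
t 14.43 p [576.6 155.5 136.6] yawx 2.962 tilt [-0.028 -0.013] j [ 0.53  0.4  -0.12 -0.   -1.09 -2.28] F [-1.1 -0.6 -0.6] T [ 0.03 -0.02  0.01] w 77.0
234 111
z hist [78.7 80.6 83.5]
knob top circle [574.6 155.9] 21.4
tilt [ 0.006 -0.006]
dial z 46.3
```

View pics/w8.png

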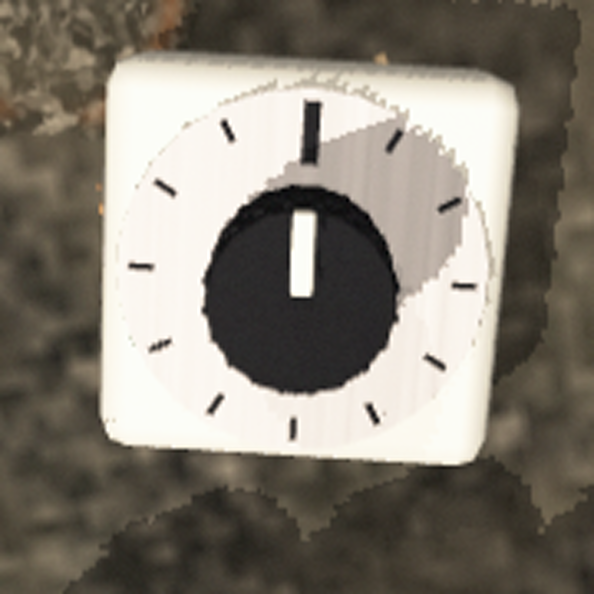

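The knob's top is at 80.6 mm (80.3 expected when home) and it is level. The ridge runs (303,210)–(301,297), parallel to the long mark at (312,102)–(310,163). The gripper is clear, so I'm handing in.

```bash
python3 -c "
from bench import job; print(job.job_done())"
```

```text
the job is handed in; nothing more can be done
None
```

The knob is fully home on the timer's shaft with its pointer at the long mark. The gripper is open and clear, and I handed the job in at about 14.5 s.

**What I did:** I gripped the black knob and lowered it onto the shaft, about 0.2 rad counterclockwise of the flat. I turned it clockwise under 3–9 N of pressure. It didn't drop when the pointer reached the flat's direction; it dropped after a sideways shift of 1–2 mm. I then turned it about 0.67 rad clockwise with 8–9 N of downward force and let go.

**Last checks (wrist camera):**
- **Seating:** the knob's top is at 80.6 mm, against 80.3 mm expected when home, and level within 0.01 rad.
- **Pointer:** it is parallel to the long mark within a few hundredths of a rad.
- **Timer:** during the turn, with 0.32 rad left to go, its long mark was within 1 mm of where it started. I did not measure it again after release; it looked level and in place in the last picture.

**What failed or disagreed:**
- **First grasp:** it closed on air above the knob. The reported TCP turned out to lie about 44 mm beyond the real fingertips, so I corrected for that from the depth image.
- **Press force:** it briefly reached 15 N when the knob touched the dial, before any turning.
- **Knob centre:** the last measurement put it at (574.6, 155.9) mm, against the shaft axis at (576.2, 155.7) mm. That is 1.6 mm apart, or 2.6 mm from the corrected axis I aimed for, both inside the 4 mm limit. The bore has only 1 mm of play, so most of that is probably measurement error.
- **Other objects:** I did not check afterwards that the bystanders were undisturbed. No contact force showed while the arm passed over them.

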